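Change over the interlocked bench vacuum manifold

ROBOT

A 6-joint arm with a two-finger parallel gripper is mounted at the origin on the work surface. World frame = base frame: x ahead of the robot, y to its left, z up, the work surface at z = 0. Lengths are in m, angles in rad, forces in N, time in s.
With the tool pointing down it reaches from about 0.35 to 0.875 m from the base axis. Payload 15.5 kg.
Tool frame: the origin (TCP) lies at the very end of the fingers, on their centre line; the grasp point (between the pads) lies 19 mm behind it; z points along the fingers, y is the direction in which the jaws open and shut (so a half turn about z gives the same grasp; the last joint's range is limited). The gripper opens to 85 mm and grips with 20 to 120 N. Pads are 22 mm wide; open, the fingers measure 114 mm over their backs; the gripper's body (76 mm by 85 mm) begins 54 mm behind the grasp point. The pads swing forward as they close: fully open they stand 13 mm farther back than shut.
Start: joints at [1.052, 0.494, 1.345, -0, 1.302, -0.096], TCP at [0.257, 0.57, 0.231] pointing down, gripper open.
Joint ranges: [-2.91, 2.91], [-0.82, 2.16], [0.22, 2.67], [-1.22, 4.37], [0.12, 2.79], [-3.08, 3.08]. Speed limits (rad/s): [1.89, 1.89, 2.57, 3.01, 3.01, 3.01].

INTERFACE

Orientations are given as a 3x3 rotation matrix whose columns are the frame's x, y, z axes.
In Python, from station import * gives the robot as it stands.
- The arm moves only by the tool drive_tool, never from a script. Its argument "motion" is a list of rows, each a list of 3 entries, a list of its own where there are three numbers: the shift along the world's x, y, z in mm, then the turn about the world's z in degrees, then the opening in per cent of the stroke, from 0 (shut) to 100 (fully open). In form: [[[tx, ty, tz], roll, claw], ...]. A call has 1 to 12 rows; each row shifts and turns the commanded pose from where the row before left it; what a row does not reach is not made up. A row lasts 1/8 s, in which the tool goes at most 62.5 mm and 10.7 degrees, less where a joint would pass 70% of its speed; a pose out of reach is approached as far as the arm can. A call is refused whole if a number of a shift passes 62.5 or a number of a turn 10.7, either way. A call with a gripper value outside its range is refused whole. The fingers move at their own pace and stop on an object; "force" is the grip in N (left out, the last holds). Time passes only in rows, so rows that do not move let the fingers close. It gives the time, the measured TCP pose, the force and the opening at its end, in the units of the state.
- sense(): the state, without advancing time (a new reading comes with each control period).
- read_camera(name): name is "side" or "top" or "wrist"; returns the picture (480x640x3 uint8, red, green, blue); there is no depth.
- camera_info(name): a dict with "fx", "fy", "cx", "cy" (pixels), "R" (3x3) and "t" (3): a world point X has camera coordinates R X + t; the wrist camera has in their place "tool_from_camera" (4x4, takes a point from camera to tool coordinates, whose origin is the TCP and whose axes are the flange's). Camera axes: x right, y down, z forward; pixel columns grow to the right and rows downward; lengths in m; the calibration is good to about 2 mm. A picture is of the moment at which its call begins: read the wrist's pose just before it. camera_info takes no time and is no camera call.
- job_done(): hands the job in, once; it reports no verdict.
The state is a dict: "clock": time; "joints": joint angles; "qd": joint speeds; "tau": joint torques, N m; "tcp_pos": TCP position; "tcp_rot": TCP orientation; "contact_force": force on the tool from outside, world axes, zero at the start; "wrist_torque": the same for the moment, N m; "gripper_width": finger opening in m.
Only numpy, scipy, OpenCV 4.12 (cv2) and the standard library are available. Lean on these libraries where they do the work, as an engineer would, in place of code of your own. Each camera call takes 0.05 s, during which the arm holds its last target. There are 200 camera calls.

TASK

Change the bench vacuum manifold over to its other outlet: first turn the isolator (the long bar handle on the two-handled manifold) clockwise to its stop to shut it, then turn the pointed selector handle beside it clockwise to its stop, and let go. The interlock plate blocks the selector until the isolator is shut. Leave the separate single tap alone.

Things in the scene. Friction and masses are not known exactly. Their poses are not given: they have to be found in the camera images.
- isolator_handle (a point): Isolator: long plain grey bar, 90 x 14 x 28 high, 66-94 mm above the bench on an 18 mm stem, over a brass sector plate (radius 85, top at 54 mm). Left one, seen from the robot, of two handles 130 mm apart on a grey 80 x 250 base fixed to the bench. Origin: on the turning axis at mid-bar, 80 mm above the bench; x along the bar, z up. Open, it lies along the base; shut, nearly across.
- isolator (a joint): Isolator's angle in rad: 0 fully open, 1.4 (80 degrees) fully shut at its stop, growing clockwise seen from above. Starts at 0 to 0.2. Takes about 0.12 N m to turn and stays where it is left.
- selector_handle (a point): Selector: short grey bar, 56 long plus an 11 mm pointed nose at its +x end, 14 wide, 28 high, 66-94 mm above the bench on an 18 mm stem, over a brass arm (65 long, top at 54 mm). Right-hand handle of the same base. Origin: on the turning axis at mid-bar, 80 mm above the bench; x along the bar, z up. Its nose points along one of two hose outlets on the base's far side, 34 degrees to either side.
- selector (a joint): Selector's angle in rad: 0 points to the outlet nearer the isolator, 1.2 (69 degrees) to the other, at its stop, growing clockwise seen from above. Starts at 0 to 0.08. Its arm is blocked by the isolator's plate at about 0.15 until the isolator passes about 1.17. Takes about 0.12 N m to turn and stays where it is left.
- single_tap (a joint): Bystander: angle in rad of a separate tap with the same long bar handle (90 x 14 x 28, same height), alone on a round 80 mm base with no plate and one outlet, over 0.25 m from the manifold's middle. Starts at 0, grows clockwise to 1.4.
Things that resemble listed ones, but are neither listed nor needed, are in the scene too. Leave any orange look-alike of the part that bears single_tap alone.

How it is judged:
By the outcome, as a careful person would: the job done as asked, in the order asked, and still so for the second after the job is handed in, with the robot touching nothing.
It also fails if it takes over 51 s, if anything falls off the work surface, if the arm or the gripper's body presses on something with over 40 N, if the wrist force passes 120 N, or if a joint passes its speed limit or range.

## Working session

There is one attempt and no reset: what is moved stays moved. The work goes in short steps, Python scripts to look and compute and a tool call to move; the robot and the scene stay as the last step left them, time stands still between calls to the robot, and variables do not carry over. Pictures are saved under pics/ and viewed, about 8 in all and at most 12, crops included, and the job is handed in when it is done.

Besides the shell and the picture viewer there is one more tool, called after "Request:" as name(argument=value, ...), one argument or row to a line, values as JSON. drive_tool: Moves the arm, as the interface text tells. Its arguments: {"type":"object","properties":{"motion":{"type":"array","items":{"type":"array"}},"force":{"type":"number"}},"required":["motion"]}

```bash
mkdir -p pics
python3 - <<'E'
from station import *
import cv2,numpy as np
for n in("top","side"):
    im=read_camera(n); cv2.imwrite(f"pics/{n}0.png",im[...,::-1]); c=camera_info(n)
    print(n,{k:np.round(v,3).tolist() for k,v in c.items()})
s=sense();print(s["clock"],s["tcp_pos"],s["tcp_rot"],s["gripper_width"])
print(camera_info("wrist"))
E
```

```text
top {'fx': 484.25, 'fy': 484.25, 'cx': 325.518, 'cy': 238.718, 'R': [[0.013, -1.0, -0.01], [-0.982, -0.011, -0.191], [0.191, 0.012, -0.982]], 't': [-0.018, 0.513, 0.821]}
side {'fx': 484.946, 'fy': 484.946, 'cx': 316.083, 'cy': 232.173, 'R': [[-0.779, -0.627, 0.022], [-0.369, 0.43, -0.824], [0.508, -0.65, -0.566]], 't': [0.389, 0.253, 0.543]}
0.1 [0.25683541 0.56944326 0.23075701] [[-9.11539573e-01  4.11211947e-01 -5.84156350e-04]
 [ 4.11212337e-01  9.11539094e-01 -9.45524187e-04]
 [ 1.43670509e-04 -1.10209501e-03 -9.99999382e-01]] 0.08525420057043097
{'fx': 429.99091146607236, 'fy': 429.99091146607236, 'cx': 315.52838754840417, 'cy': 242.08534615600865, 'tool_from_camera': array([[-2.07999368e-05, -9.50425074e-01, -3.10953660e-01,
         7.87530076e-02],
       [ 9.99999999e-01, -2.79940062e-05,  1.86724563e-05,
         6.60975465e-04],
       [-2.64516093e-05, -3.10953659e-01,  9.50425074e-01,
        -1.42304726e-01],
       [ 0.00000000e+00,  0.00000000e+00,  0.00000000e+00,
         1.00000000e+00]])}
```

View pics/top0.png

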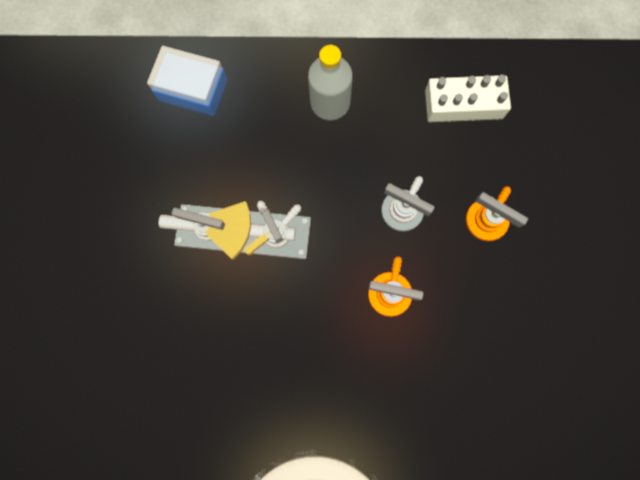

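View pics/side0.png

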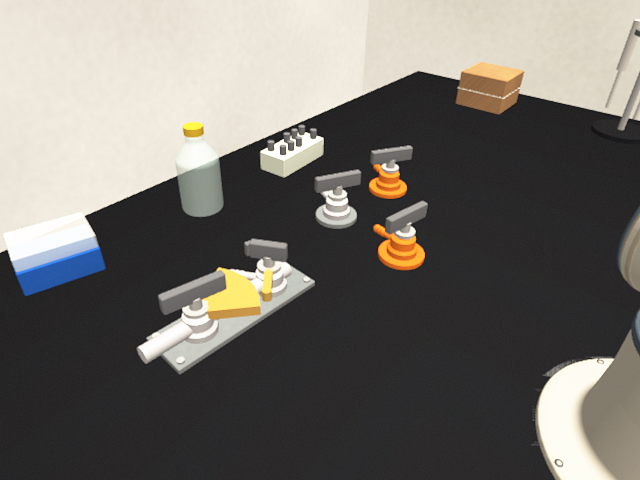

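The top view shows the manifold with the isolator bar at about (197,218) and the selector at about (270,222), nose up-left. The single tap is at (409,199) and the orange look-alikes at (396,291) and (502,209). The side view confirms this: isolator at (193,292), selector at (266,250). The isolator is open and the selector points to the near outlet.

```bash
cat > h.py <<'E'
import numpy as np,cv2
from station import *
def ray(n,uv,z,pose=None):
    c=camera_info(n); d=np.array([(uv[0]-c["cx"])/c["fx"],(uv[1]-c["cy"])/c["fy"],1.])
    if n=="wrist":
        T=c["tool_from_camera"]; p,R=pose; o=p+R@T[:3,3]; d=R@T[:3,:3]@d
    else: o=-c["R"].T@c["t"]; d=c["R"].T@d
    return o+d*(z-o[2])/d[2]
E
python3 - <<'E'
from h import *
im=cv2.imread("pics/top0.png")
for p in[(190,216),(205,219),(270,222),(262,208),(410,199),(240,210),(290,222)]: print(p,im[p[1],p[0]])
hsv=cv2.cvtColor(im,cv2.COLOR_BGR2HSV)
m=((hsv[...,1]<50)&(hsv[...,2]>65)&(hsv[...,2]<128)).astype(np.uint8)
m=cv2.morphologyEx(m,cv2.MORPH_OPEN,np.ones((3,3)))
for nm,(x0,y0,x1,y1) in dict(iso=(160,200,232,236),sel=(252,196,290,250),tap=(380,180,440,220)).items():
    q=np.zeros_like(m);q[y0:y1,x0:x1]=m[y0:y1,x0:x1]
    n,l,s,c=cv2.connectedComponentsWithStats(q); k=1+np.argmax(s[1:,4])
    ys,xs=np.nonzero(l==k); r=cv2.minAreaRect(np.c_[xs,ys].astype(np.float32)); B=cv2.boxPoints(r)
    W=np.array([ray("top",b,.094)[:2] for b in B]); print(nm,s[k],r,"\nctr",W.mean(0).round(4),"edges",[(np.hypot(*(W[i+1]-W[i])).round(4),np.degrees(np.arctan2(*(W[i+1]-W[i])[::-1])).round(1)) for i in(0,1)])
for b in[(180,206),(311,216),(307,258),(175,248)]: print(ray("top",b,.01).round(3))
cv2.imwrite("pics/c0.png",np.hstack([cv2.resize(im[190:270,150:320],None,fx=4,fy=4,interpolation=cv2.INTER_CUBIC)]))
E
```

```text
(190, 216) [156 167 173]
(205, 219) [156 168 175]
(270, 222) [157 169 176]
(262, 208) [171 183 187]
(410, 199) [162 172 177]
(240, 210) [ 94 210 240]
(290, 222) [173 183 177]Traceback (most recent call last):
  File "<stdin>", line 9, in <module>
    return _wrapfunc(a, 'argmax', axis=axis, out=out, **kwds)
    return bound(*args, **kwds)
ValueError: attempt to get argmax of an empty sequence
```

Run:
```python
from h import *
im=cv2.imread("pics/top0.png")
for b in[(180,206),(311,216),(307,258),(175,248)]: print(ray("top",b,.01).round(3))
cv2.imwrite("pics/c0.png",cv2.resize(im[190:270,150:320],None,fx=4,fy=4,interpolation=cv2.INTER_CUBIC))
for y in (206,212,218,222): print(y,im[y,168:232:4].tolist())
```

```text
[0.582 0.267 0.01 ]
[0.565 0.016 0.01 ]
[0.484 0.022 0.01 ]
[0.5   0.271 0.01 ]
206 [[48, 54, 59], [49, 56, 61], [51, 58, 64], [102, 113, 110], [184, 197, 191], [174, 185, 180], [157, 169, 163], [151, 163, 156], [131, 143, 143], [103, 114, 115], [93, 104, 107], [70, 81, 90], [54, 67, 78], [53, 65, 78], [51, 66, 80], [62, 122, 149]]
212 [[49, 56, 61], [131, 141, 147], [155, 166, 171], [154, 165, 170], [152, 163, 170], [148, 159, 164], [149, 160, 160], [164, 175, 169], [181, 194, 188], [187, 199, 194], [177, 191, 188], [145, 195, 211], [104, 206, 235], [92, 208, 239], [93, 207, 238], [93, 208, 239]]
218 [[206, 220, 225], [203, 217, 223], [184, 197, 204], [131, 144, 151], [113, 124, 130], [140, 151, 157], [153, 165, 171], [157, 169, 175], [156, 167, 174], [154, 166, 173], [151, 164, 171], [136, 161, 175], [108, 177, 203], [94, 201, 230], [93, 207, 238], [92, 208, 238]]
222 [[222, 230, 227], [223, 230, 227], [223, 230, 226], [222, 230, 227], [220, 229, 226], [212, 221, 218], [180, 191, 189], [132, 144, 145], [119, 130, 137], [145, 157, 164], [157, 169, 176], [159, 171, 178], [157, 169, 176], [149, 161, 169], [87, 173, 202], [93, 208, 239]]
```

View pics/c0.png

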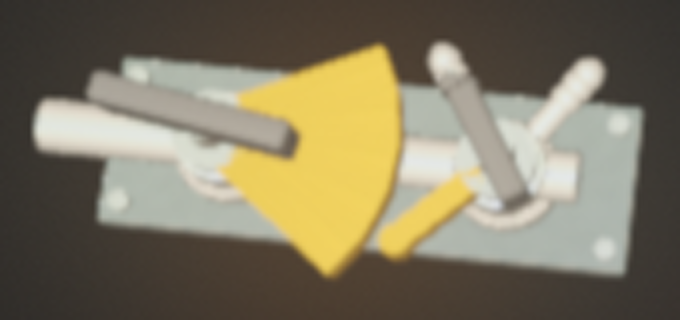

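The crop shows the isolator top face running from (174,211) to (221,224) in full-image pixels. The selector runs from about (263,209) to (279,240). The base corners are clear.

Run:
```python
from h import *
for nm,a,b in(("iso",(174,211),(221,224)),("sel",(263.5,209.5),(278.5,239.5))):
    A,B=ray("top",a,.094),ray("top",b,.094); d=A-B
    print(nm,A.round(3),B.round(3),"mid",((A+B)/2).round(4),"len",np.hypot(*d[:2]).round(3),"ang",np.degrees(np.arctan2(d[1],d[0])).round(1))
```

```text
iso [0.551 0.25  0.094] [0.528 0.167 0.094] mid [0.5395 0.2085 0.094 ] len 0.086 ang 75.0
sel [0.555 0.095 0.094] [0.502 0.067 0.094] mid [0.5286 0.0812 0.094 ] len 0.059 ang 27.8
```

Request:
drive_tool(
  motion=[
    [[28,-36,0],-8,100],
    [[28,-36,0],-8,100],
    [[28,-36,0],-8,100],
    [[28,-36,0],-8,100],
    [[28,-36,0],-8,100],
    [[28,-36,0],-8,100],
    [[28,-36,0],-8,100],
    [[28,-36,0],-8,100],
    [[28,-36,0],-8,100],
    [[28,-36,0],-8,100],
    [[0,0,0],0,100],
    [[0,0,0],0,100],
  ],
  force=40,
)

```text
clock: 1.6
tcp_pos: [0.5366, 0.2098, 0.231]
tcp_rot: [[0.246, 0.969, -0.001], [0.969, -0.246, 0.0], [-0.0, -0.001, -1.0]]
contact_force: [1.0, 0.2, 1.0]
gripper_width: 0.0853
```

Run:
```python
from h import *
s=sense(); im=read_camera("wrist"); cv2.imwrite("pics/w1.png",im[...,::-1])
np.savez("w1.npz",p=s["tcp_pos"],R=s["tcp_rot"]); print(s["clock"],s["tcp_pos"],np.degrees(np.arctan2(s["tcp_rot"][1,1],s["tcp_rot"][0,1])),s["joints"].round(2) if hasattr(s["joints"],"round") else s["joints"])
```

```text
1.6 [0.53658005 0.20981878 0.23095864] -14.241419936852244 [0.27 0.43 1.47 0.   1.25 0.52]
```

View pics/w1.png

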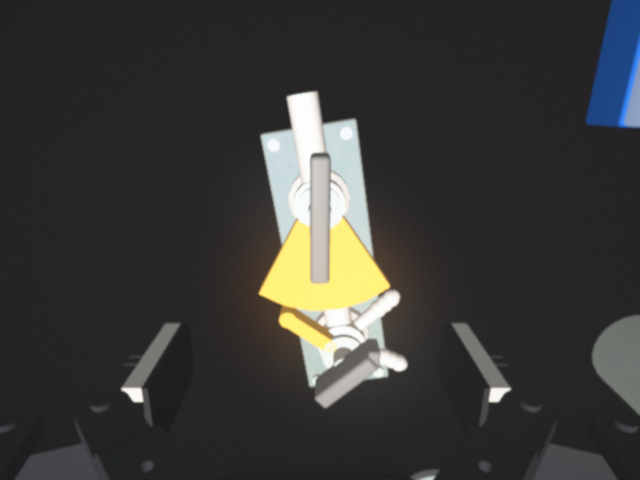

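The wrist view shows the isolator bar vertical, with its top face from (320,157) to (319,281). The selector's end face is at about (332,392).

Run:
```python
from h import *
z=np.load("w1.npz"); P=(z["p"],z["R"])
def m(nm,a,b):
    A,B=ray("wrist",a,.094,P),ray("wrist",b,.094,P); d=A-B
    print(nm,A.round(4),B.round(4),"mid",((A+B)/2).round(4),np.hypot(*d[:2]).round(4),np.degrees(np.arctan2(d[1],d[0])).round(2))
m("iso",(320,157),(319,281))
m("sel",(372,360),(324,391))
print("base corners",[ray("wrist",u,.01,P)[:2].round(3) for u in((262,134),(355,119),(387,377),(310,386))])
```

```text
iso [0.5517 0.2538 0.094 ] [0.5301 0.1702 0.094 ] mid [0.5409 0.212  0.094 ] 0.0863 75.48
sel [0.553 0.098 0.094] [0.5114 0.08   0.094 ] mid [0.5322 0.089  0.094 ] 0.0453 23.42
base corners [array([0.508, 0.273]), array([0.585, 0.266]), array([0.562, 0.018]), array([0.485, 0.027])]
```

Request:
drive_tool(
  motion=[
    [[3,1,-30],0,100],
    [[0,0,-40],0,100],
    [[0,0,-40],0,100],
    [[0,0,-30],0,100],
    [[0,0,-15],0,100],
    [[0,0,-6],0,100],
    [[0,0,0],0,0],
    [[0,0,0],0,0],
    [[0,0,0],0,0],
    [[0,0,0],0,0],
    [[0,0,0],0,0],
    [[0,0,0],0,0],
  ],
  force=40,
)

```text
clock: 3.15
tcp_pos: [0.5397, 0.2109, 0.0708]
tcp_rot: [[0.247, 0.969, -0.0], [0.969, -0.247, 0.0], [0.0, -0.0, -1.0]]
contact_force: [-4.7, 0.6, 8.0]
gripper_width: 0.0132
```

Request:
drive_tool(
  motion=[
    [[0,0,0],-4,0],
    [[0,0,0],-6,0],
    [[0,0,0],-7,0],
    [[0,0,0],-7,0],
    [[0,0,0],-7,0],
    [[0,0,0],-7,0],
    [[0,0,0],-7,0],
    [[0,0,0],-7,0],
    [[0,0,0],-6,0],
    [[0,0,0],-4,0],
    [[0,0,0],0,0],
  ],
)

```text
clock: 4.53
tcp_pos: [0.54, 0.2106, 0.0707]
tcp_rot: [[0.972, 0.236, 0.0], [0.236, -0.972, -0.0], [0.0, 0.0, -1.0]]
contact_force: [-3.3, -1.7, 7.5]
gripper_width: 0.0132
```

Run:
```python
from h import *
s=sense(); print(s["wrist_torque"],s["contact_force"],np.degrees(np.arctan2(s["tcp_rot"][1,1],s["tcp_rot"][0,1])))
```

```text
[-0.25133409  0.32751934 -0.13782565] [-3.29707393 -1.69054788  7.54946283] -76.35679322127781
```

Now for the last degrees, in small steps, watching the wrist torque for the stop.

Request:
drive_tool(
  motion=[
    [[0,0,0],-2,0],
    [[0,0,0],-2,0],
    [[0,0,0],-2,0],
    [[0,0,0],-1,0],
    [[0,0,0],0,0],
  ],
)

```text
clock: 5.15
tcp_pos: [0.54, 0.2105, 0.0708]
tcp_rot: [[0.993, 0.117, 0.0], [0.117, -0.993, -0.0], [0.0, 0.0, -1.0]]
contact_force: [-2.8, -1.4, 6.8]
gripper_width: 0.0137
```

Run:
```python
from h import *
s=sense(); print(s["wrist_torque"],s["contact_force"],np.degrees(np.arctan2(s["tcp_rot"][1,1],s["tcp_rot"][0,1])))
```

```text
[-0.30024848  0.30339577  0.00390627] [-2.75423198 -1.44449948  6.78158016] -83.29731488314502
```

Request:
drive_tool(
  motion=[
    [[0,0,0],-1.5,0],
    [[0,0,0],-1.5,0],
    [[0,0,0],0,0],
  ],
)

```text
clock: 5.52
tcp_pos: [0.5397, 0.2105, 0.0711]
tcp_rot: [[0.998, 0.065, -0.0], [0.065, -0.998, -0.0], [-0.0, 0.0, -1.0]]
contact_force: [-5.8, -2.7, 15.3]
gripper_width: 0.0133
```

Run:
```python
from h import *
s=sense(); print(s["wrist_torque"],s["contact_force"],np.degrees(np.arctan2(s["tcp_rot"][1,1],s["tcp_rot"][0,1])))
```

```text
[-0.44924463  1.16086115  0.37905832] [-5.81481749 -2.6611341  15.31807991] -86.2839508867747
```

Request:
drive_tool(
  motion=[
    [[0,0,0],0,100],
    [[0,0,0],0,100],
    [[0,0,0],0,100],
    [[0,0,0],0,100],
    [[0,0,20],0,100],
    [[0,0,40],0,100],
    [[0,-20,50],5,100],
    [[-2,-30,50],6,100],
    [[-4,-40,0],7,100],
    [[-4,-40,0],7,100],
    [[0,0,0],0,100],
    [[0,0,0],0,100],
  ],
)

```text
clock: 7.02
tcp_pos: [0.5301, 0.081, 0.2303]
tcp_rot: [[0.878, 0.479, -0.0], [0.479, -0.878, 0.0], [0.0, -0.0, -1.0]]
contact_force: [-0.0, -0.2, -0.9]
gripper_width: 0.0851
```

Run:
```python
from h import *
s=sense(); im=read_camera("wrist"); t=read_camera("top")
w=im[...,::-1]; cv2.imwrite("pics/w2.png",w); cv2.imwrite("pics/t2.png",t[...,::-1])
c=cv2.resize(t[180:280,150:320,::-1],(680,400),interpolation=cv2.INTER_CUBIC)
np.savez("w2.npz",p=s["tcp_pos"],R=s["tcp_rot"]); print(s["clock"],s["tcp_pos"],np.degrees(np.arctan2(s["tcp_rot"][1,1],s["tcp_rot"][0,1])))
```

```text
7.025 [0.53005578 0.08095837 0.23025472] -61.38146932819105
```

View pics/w2.png

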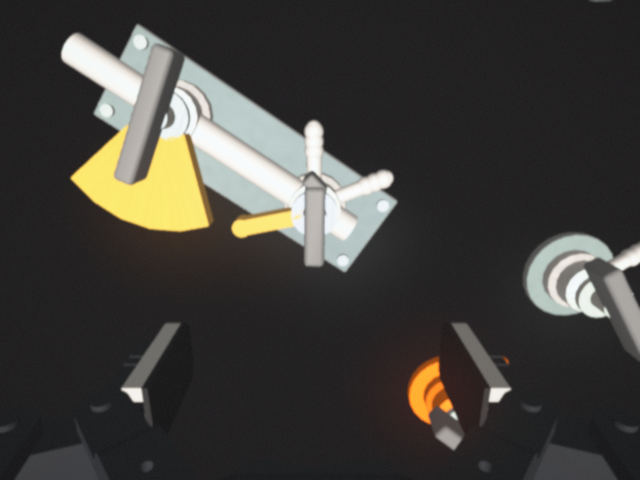

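The isolator is now shut, with its bar from (168,48) to (126,182) lying across the base. The selector's top face runs from the nose tip (313,173) to the rear (315,264). The orange tap is at lower right, around (440,400).

Run:
```python
from h import *
z=np.load("w2.npz"); P=(z["p"],z["R"])
def m(nm,a,b,n="wrist"):
    A,B=ray(n,a,.094,P),ray(n,b,.094,P); d=A-B; L=np.hypot(*d[:2])
    print(nm,A.round(4),B.round(4),"mid",((A+B)/2).round(4),L.round(4),np.degrees(np.arctan2(d[1],d[0])).round(2)); return A,B,d/L
m("iso",(168,49),(126,181))
A,B,u=m("sel",(313,173),(315,264)); print("axis",(B+.028*u).round(4),(A-.039*u).round(4))
m("orange bar top",(370,287),(422,296),"top"); m("tap bar",(387,187),(432,210),"top")
c=[ray("wrist",q,.01,P)[:2] for q in((137,25),(396,203),(346,271),(95,112))]; print(np.round(c,3))
d=c[0]-c[1];e=c[3]-c[2];print([np.degrees(np.arctan2(v[1],v[0])).round(1) for v in(d,e)])
```

```text
iso [0.5853 0.2105 0.094 ] [0.4989 0.2042 0.094 ] mid [0.5421 0.2074 0.094 ] 0.0867 4.2
sel [0.5618 0.0997 0.094 ] [0.5071 0.0684 0.094 ] mid [0.5344 0.084  0.094 ] 0.0631 29.77
axis [0.5314 0.0823 0.094 ] [0.528  0.0804 0.094 ]
orange bar top [ 0.4234 -0.0881  0.094 ] [ 0.4095 -0.1744  0.094 ] mid [ 0.4165 -0.1312  0.094 ] 0.0874 80.86
tap bar [ 0.5974 -0.1184  0.094 ] [ 0.5571 -0.1952  0.094 ] mid [ 0.5773 -0.1568  0.094 ] 0.0868 62.28
[[0.585 0.265]
 [0.561 0.019]
 [0.486 0.025]
 [0.509 0.272]]
[np.float64(84.6), np.float64(84.7)]
```

Isolator measured at 80.5°, its stop. The selector axis is at (0.530, 0.081), directly under the tool.

Request:
drive_tool(
  motion=[
    [[0,0,-30],1,100],
    [[0,0,-40],0,100],
    [[0,0,-40],0,100],
    [[0,0,-30],0,100],
    [[0,0,-14],0,100],
    [[0,0,-6],0,100],
    [[0,0,0],0,0],
    [[0,0,0],0,0],
    [[0,0,0],0,0],
    [[0,0,0],0,0],
    [[0,0,0],0,0],
    [[0,0,0],0,0],
  ],
  force=40,
)

```text
clock: 8.62
tcp_pos: [0.5294, 0.0815, 0.071]
tcp_rot: [[0.869, 0.495, -0.001], [0.495, -0.869, 0.001], [0.0, -0.001, -1.0]]
contact_force: [-7.3, 9.7, 16.1]
gripper_width: 0.0133
```

Request:
drive_tool(
  motion=[
    [[0,0,0],-4,0],
    [[0,0,0],-6,0],
    [[0,0,0],-7,0],
    [[0,0,0],-7,0],
    [[0,0,0],-7,0],
    [[0,0,0],-7,0],
    [[0,0,0],-7,0],
    [[0,0,0],-7,0],
    [[0,0,0],-6,0],
    [[0,0,0],-4,0],
    [[0,0,0],0,0],
  ],
)

```text
clock: 10.0
tcp_pos: [0.5293, 0.0803, 0.0711]
tcp_rot: [[0.845, -0.535, -0.001], [-0.535, -0.845, -0.0], [-0.0, 0.001, -1.0]]
contact_force: [-7.5, -4.5, 19.0]
gripper_width: 0.0131
```

Run:
```python
from h import *
s=sense(); print(s["wrist_torque"],s["contact_force"],np.degrees(np.arctan2(s["tcp_rot"][1,1],s["tcp_rot"][0,1])))
```

```text
[-0.60676276  1.50437705 -0.15234318] [-7.50812523 -4.49346934 18.97293373] -122.35401645272152
```

Request:
drive_tool(
  motion=[
    [[0,0,0],-2,0],
    [[0,0,0],-2,0],
    [[0,0,0],-2,0],
    [[0,0,0],-2,0],
    [[0,0,0],-1.5,0],
    [[0,0,0],-1.5,0],
    [[0,0,0],0,0],
  ],
)

```text
clock: 10.88
tcp_pos: [0.5288, 0.0804, 0.0712]
tcp_rot: [[0.729, -0.685, -0.002], [-0.685, -0.729, -0.001], [-0.001, 0.002, -1.0]]
contact_force: [-11.3, -3.6, 26.5]
gripper_width: 0.0133
```

Run:
```python
from h import *
s=sense(); print(s["wrist_torque"],s["contact_force"],np.degrees(np.arctan2(s["tcp_rot"][1,1],s["tcp_rot"][0,1])))
```

```text
[-0.39802903  2.19339302  1.10908776] [-11.27707288  -3.56155103  26.49923648] -133.2348609176085
```

The torque rose to 1.1 N m, so the selector is at its stop. Releasing and backing off to check.

Request:
drive_tool(
  motion=[
    [[0,0,0],0,100],
    [[0,0,0],0,100],
    [[0,0,0],0,100],
    [[0,0,0],0,100],
    [[0,0,20],0,100],
    [[0,0,40],0,100],
    [[0,0,50],8,100],
    [[0,0,50],10,100],
    [[0,0,0],10,100],
    [[0,0,0],10,100],
    [[0,0,0],0,100],
    [[0,0,0],0,100],
  ],
)

```text
clock: 12.38
tcp_pos: [0.53, 0.0807, 0.2301]
tcp_rot: [[0.995, -0.096, -0.0], [-0.096, -0.995, 0.0], [-0.0, 0.0, -1.0]]
contact_force: [-0.4, -0.5, 0.9]
gripper_width: 0.0852
```

Run:
```python
from h import *
s=sense(); im=read_camera("wrist"); cv2.imwrite("pics/w3.png",im[...,::-1])
np.savez("w3.npz",p=s["tcp_pos"],R=s["tcp_rot"]); print(s["clock"],s["tcp_pos"],s["contact_force"])
```

```text
12.375 [0.52997674 0.08071443 0.23013643] [-0.44204927 -0.50035633  0.88476273]
```

View pics/w3.png

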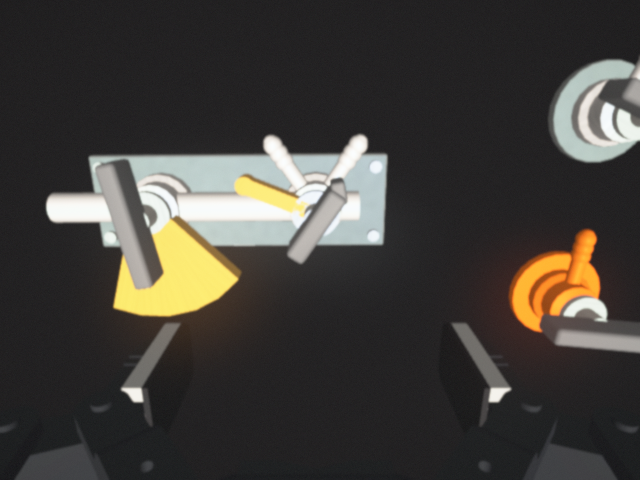

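The selector's nose tip at (340,181) now points along the right outlet, with its rear at (297,258). The isolator bar is still across the base, from (112,164) to (150,283).

Run:
```python
from h import *
z=np.load("w3.npz"); P=(z["p"],z["R"])
for nm,a,b in(("iso",(112,164),(150,283)),("sel",(340,181),(297,258))):
    d=ray("wrist",a,.094,P)-ray("wrist",b,.094,P); an=np.degrees(np.arctan2(d[1],d[0])); print(nm,an.round(1),"joint deg",(84.7-an if nm=="iso" else 28.7-an).round(1))
job_done()
```

```text
iso 4.3 joint deg 80.4
sel -33.8 joint deg 62.5
the job is handed in; nothing more can be done
```

The changeover is done and handed in, at about 12.4 s on the robot's clock. However, my last reading of the selector's angle came out below its stop, and I didn't resolve that first.

I turned the isolator clockwise to its stop and released it. Then I turned the selector clockwise to its stop, released it and lifted the tool clear. I did not touch the single tap or the orange look-alikes.

- **Isolator:** the camera gave 80.5° after release and 80.4° at the end, against a stop at 80°. The wrist torque also rose at the stop.
- **Selector, by feel:** I turned the tool about 73° with the handle gripped, against 69° of travel. The torque rose to 1.1 N m, when turning it takes only about 0.12 N m, so it was against its stop.
- **Selector, by camera (disagrees):** the last picture shows the nose pointing along the other outlet. My hand-picked pixels on it gave about 62.5°, not 69°. I put the gap down to imprecise pixel picking on the short nose and side face. The same script that measured it also handed the job in, so I couldn't re-measure.
- **Tool:** at the end it was about 230 mm above the bench, gripper open, with contact force about zero.

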